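# Run the sensor carriage into the test head and click its push-push lock

## Robot

A 7-joint arm with a two-finger parallel gripper is mounted at the origin on a cart in front of the work surface, level with it; the furniture and walls round the work are solid. World frame = base frame: x ahead of the robot, y to its left, z up, the work surface at z = 0. Lengths are in m, angles in rad, forces in N, time in s.
With the tool pointing down it reaches from about 0.35 to 0.9 m from the base axis. Payload 19.9 kg.
Tool frame: the origin (TCP) lies midway between the tips of the shut fingers; the grasp point (between the pads) lies hold_point_z behind it (hold_point_z is the distance from the TCP to the grasp point, in m); z points along the fingers, y is the direction in which the jaws open and shut (so a half turn about z gives the same grasp; the last joint's range is limited). The gripper opens to 85 mm and grips with 20 to 120 N. Pads are 22 mm wide; open, the fingers measure 114 mm over their backs; the gripper's body (76 mm by 85 mm) begins 54 mm behind the grasp point. The pads swing forward as they close: fully open they stand 13 mm farther back than shut.
Start: joints at [-1.308, 0.417, -0.01, 1.614, 0.005, 1.111, -0.053], TCP at [0.187, 0.596, 0.231] pointing down, gripper open.
Joint ranges: [-2.81, 2.81], [-0.39, 2.02], [-1.27, 1.25], [0.06, 2.57], [-1.19, 4.33], [0.19, 2], [-2.82, 2.82]. Speed limits (rad/s): [1.89, 1.89, 2.39, 2.39, 3.01, 3.01, 3.01].

## Interface

Orientations are given as a unit quaternion [w, x, y, z].
In Python, from rig import get_state, camera, get_calibration, sign_off, hold_point_z gives the robot as it stands.
- The arm moves only by the tool apply_moves, never from a script. Its argument "rows" is one flat list of numbers, 5 for each row, row after row: the shift along the world's x, y, z in m, then the turn about the world's z in degrees, then the closure, from 0 (fully open) to 1 (shut). In form: [tx, ty, tz, turn, grip, tx, ty, tz, turn, grip, ...]. A call has exactly 8 rows; each row is the pose to reach, as a shift and turn from the pose commanded when the call began; what a row does not reach only later rows make up. A row lasts 1/12 s, in which the tool goes at most 41.7 mm and 7.16 degrees, less where a joint would pass 70% of its speed; a pose out of reach is approached as far as the arm can. A call with a gripper value outside its range is refused whole. The fingers move at their own pace and stop on an object; the grip force is fixed at half the most. Time passes only in rows, so rows that repeat a pose let the fingers close, or fill a call up. It gives the time, the measured TCP pose, the force and the opening at its end, in the units of the state.
- get_state(): the state, without advancing time (a new reading comes with each control period).
- camera(name): name is "side" or "top" or "wrist"; returns (picture, depth): 420x560x3 uint8, red, green, blue; 420x560 float32, m along the optical axis (not along the pixel's ray), 0 where there is no reading.
- get_calibration(name): a dict with "intrinsics" (3x3 intrinsics, pixels), "k1" (the pictures are not rectified: a ray, as slopes to the right and down, at radius r is drawn at 1 + k1 r^2 times it, then the intrinsics apply), "xyz" and "rotation" of the camera in the world. Camera axes: x right, y down, z forward; pixel columns grow to the right and rows downward; lengths in m; the calibration is good to about 2 mm. A picture is of the moment at which its call begins: read the wrist's pose just before it. get_calibration takes no time and is no camera call; for the wrist camera it gives the pose at the moment of the call.
- sign_off(): hands the job in, once; it reports no verdict.
The state is a dict: "time_s": time; "qpos": joint angles; "joint_vel": joint speeds; "joint_efforts": joint torques, N m; "tcp_pos": TCP position; "ee_rot": TCP orientation; "contact_force": force on the tool from outside, world axes, zero at the start; "moment": the same for the moment, N m; "grip_width": opening from 0.0 (shut) to 1.0 (fully open).
Only numpy, scipy, OpenCV 4.12 (cv2) and the standard library are available. Lean on these libraries where they do the work, as an engineer would, in place of code of your own. Each camera call takes 0.05 s, during which the arm holds its last target.

## Task

Slide the carriage with its sensor into the test head until it meets the sprung contacts, then click the lock under the round dust cap so that its blade draws the carriage fully home and holds it there, the sensor still lying in its nest. The lock is push-push and may have been left either way (with its blade down the carriage is stopped short), and the dust cap looks the same in both states, so find out by touch and click it free first if need be. Push gently: force nothing with more than 30 N.

Things in the scene. Friction and masses are not known exactly. Their poses are not given: they have to be found in the camera images.
- fixture: Sensor test fixture fixed to the bench: aluminium base 227 x 90 x 6 mm with two guide rails; at its back a grey head block 84 mm wide, 62 mm high, with a tunnel for the carriage. Origin on the bench, on the centre line; x points from the front (carriage side, nearest the robot) to the back, z up. Head from x = -1 to +104 mm, base from x = -122 mm. More than 30 N on it does damage.
- carriage: Aluminium carriage, 48 mm wide, with a nest for the sensor; slides only along the fixture's x with about 1 N. Its frame meets the fixture's frame at home: its x there is 0 at home, -55 mm at the start. In the last 5 mm sprung contacts push back with 1 to 2.5 N; let go, it settles 5 mm short, where the lock can draw it in. A lowered blade stops it hard 12 mm short.
- tab (a point): Centre of the front face of the carriage's upright push tab, 36 mm above the bench and 51.5 mm in front of the carriage's origin. The tab is 32 mm wide, 8 mm thick, its top 48 mm above the bench; push it along the fixture's +x. At home it stands 41 mm in front of the head.
- cap_top (a point): Centre of the top of the round black dust cap at rest, 84 mm above the bench, on the head, 60 mm behind the fixture's origin. The cap is 23 mm wide, in a steel collar 36 mm wide whose top is 66 mm above the bench. It moves straight down, has its own light spring (1 to 2 N) and always returns to this height, whatever the lock's state.
- cap: The dust cap as a body; origin 22 mm below its top, z up. Under it is the lock plunger. Blade up: the cap sinks 1 mm freely, then meets the plunger, which yields above about 5 N. Blade down (latched): it sinks 8 to 10 mm freely, then turns firm. To click, press slowly onto the rubber stop, 14 mm deep (takes 6 to 12 N), then let go fully: each full press changes the state, a shorter one does not.
- test_sensor: The round light-metal sensor lying loose in the carriage's nest, between low black stops: 38 mm flange, 13 mm high; origin at the centre of its underside, 16 mm above the bench and 28 mm behind the carriage's origin.
- nest (a point): Centre of the nest's floor on the carriage, 16 mm above the bench, where the sensor lies; 79.5 mm behind the tab's front face. It moves with the carriage.
Not all that is in view belongs to the job. Leave any blue look-alike of the test_sensor alone.

How it is judged:
By the outcome, as a careful person would: the job done as asked, in the order asked, and still so for the second after the job is handed in, with the robot touching nothing.
It also fails if it takes over 51 s, if anything falls off the work surface, if the arm or the gripper's body presses on something with over 40 N, if the wrist force passes 120 N, or if a joint passes its speed limit or range.

## Working session

There is one attempt and no reset: what is moved stays moved. The work goes in short steps, Python scripts to look and compute and a tool call to move; the robot and the scene stay as the last step left them, time stands still between calls to the robot, and variables do not carry over. Pictures are saved under pics/ and viewed, and the job is handed in when it is done.

Besides the shell and the picture viewer there is one more tool, called after "Call:" as a command line: name --argument value ..., lists and objects as JSON in quotes. apply_moves: Moves the arm, as the interface text tells. Its arguments: {"type":"object","properties":{"rows":{"type":"array","items":{"type":"number"}}},"required":["rows"]}

```bash
mkdir -p pics; ls
python3 - <<'E'
from rig import *
import cv2,numpy as np
s=get_state();print(s, hold_point_z)
for n in("side","top","wrist"):
    c=get_calibration(n);print(n,c)
    p,d=camera(n);cv2.imwrite(f"pics/{n}0.png",p[:,:,::-1]);np.save(f"{n}0.npy",d)
E
```

```text
pics
{'time_s': 0.0, 'qpos': array([-1.30850736,  0.41799611, -0.01029968,  1.61415971,  0.00469788,
        1.11071171, -0.05300488]), 'joint_vel': array([-1.89407435e-04, -7.48827596e-05, -1.07540528e-03, -5.20032891e-05,
        4.60403704e-04,  8.54341269e-04,  7.62342685e-04]), 'joint_efforts': array([ 9.84697363e-04, -8.64457440e+01,  6.79256357e-01, -4.34912682e+01,
        1.91833160e-02,  7.03231548e-03,  9.96010613e-05]), 'tcp_pos': array([0.18686908, 0.59604734, 0.23065256]), 'ee_rot': array([-4.88752358e-05,  1.51311379e-01,  9.88485951e-01, -6.23643223e-04]), 'contact_force': array([-0.27951331, -0.82953409, -0.42469135]), 'moment': array([-0.00652571, -0.03333629,  0.01249488]), 'grip_width': 0.9985453715662367} 0.0187
side {'intrinsics': array([[527.46520647,   0.        , 281.58068519],
       [  0.        , 527.46520647, 211.67894739],
       [  0.        ,   0.        ,   1.        ]]), 'k1': -0.19797233973053188, 'xyz': array([ 0.31921014, -0.47427563,  0.80526633]), 'rotation': array([-0.2453683 ,  0.92018844, -0.29491533,  0.07792678])}
top {'intrinsics': array([[540.40245198,   0.        , 284.44823289],
       [  0.        , 540.40245198, 207.16927447],
       [  0.        ,   0.        ,   1.        ]]), 'k1': -0.15380532529765772, 'xyz': array([ 0.52174742, -0.11820636,  0.92054451]), 'rotation': array([-0.01776822,  0.71070451, -0.70210131,  0.04046165])}
wrist {'intrinsics': array([[347.89299006,   0.        , 279.01105678],
       [  0.        , 347.89299006, 208.69601682],
       [  0.        ,   0.        ,   1.        ]]), 'k1': -0.08446821258636825, 'xyz': array([0.12090405, 0.61699607, 0.37210326]), 'rotation': array([0.11249219, 0.79793374, 0.58644311, 0.08204712])}
```

View pics/top0.png

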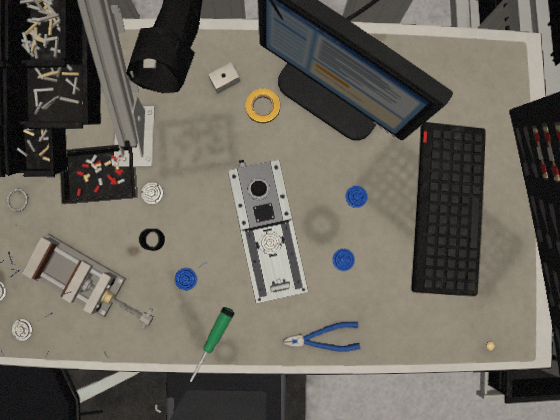

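View pics/side0.png

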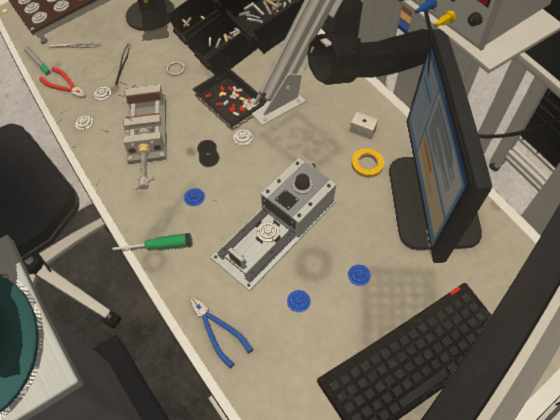

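The top view shows the fixture at about (230–305, 160–300), with the cap at (259,189), the sensor in its nest at (270,242) and the tab at (280,286). The blue discs at (356,196), (343,260) and (185,279) are look-alikes. I'll enlarge the fixture in both views.

Run:
```python
import cv2,numpy as np
a=cv2.imread("pics/top0.png")[150:310,210:330];b=cv2.imread("pics/side0.png")[150:300,200:350]
cv2.imwrite("pics/crop_t.png",cv2.resize(a,None,fx=3.7,fy=3.7,interpolation=2));cv2.imwrite("pics/crop_s.png",cv2.resize(b,None,fx=4,fy=4,interpolation=2))
```

```text
(no output)
```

View pics/crop_t.png

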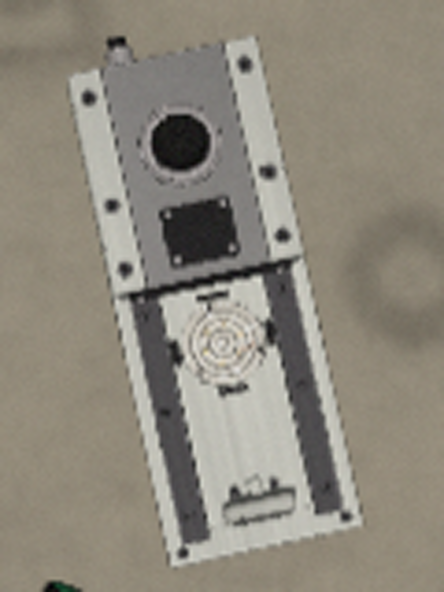

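View pics/crop_s.png

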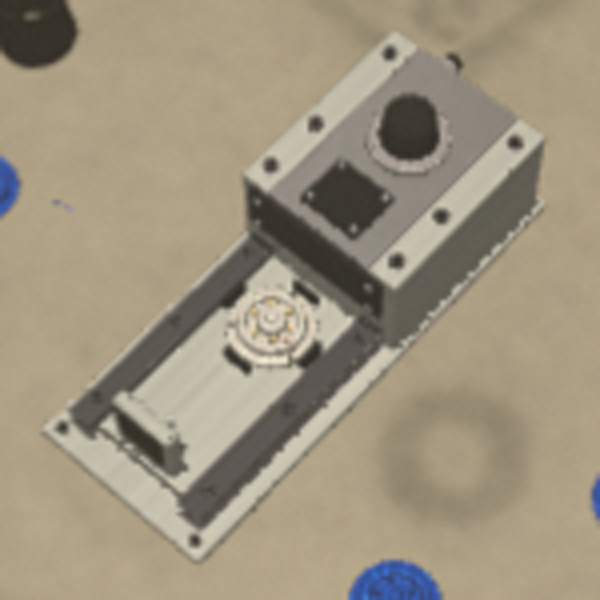

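The tab, sensor and cap are clear. Crop top: base front corners are (172,565) and (362,522), the cap is at (181,141), and the tab top is around (260,503). Next I'll cast rays onto their planes.

```bash
cat > h.py <<'E'
import numpy as np,cv2
from scipy.spatial.transform import Rotation as R
def ray(cal,uv):
    K=cal["intrinsics"];q=cal["rotation"]
    dist=np.array([cal["k1"],0,0,0,0.])
    n=cv2.undistortPoints(np.array(uv,float).reshape(-1,1,2),K,dist).reshape(-1,2)
    d=np.c_[n,np.ones(len(n))]
    return R.from_quat([q[1],q[2],q[3],q[0]]).apply(d)
def plane(cal,uv,z):
    d=ray(cal,uv);o=np.array(cal["xyz"]);return o+d*((z-o[2])/d[:,2])[:,None]
E
python3 - <<'E'
from h import *; from rig import *
T=get_calibration("top");S=get_calibration("side")
tc=lambda p:[(210+(u+.5)/3.7-.5,150+(v+.5)/3.7-.5) for u,v in p]
sc=lambda p:[(200+(u+.5)/4-.5,150+(v+.5)/4-.5) for u,v in p]
bt=plane(T,tc([(172,565),(362,522)]),.006);bs=plane(S,sc([(42,432),(198,562)]),.006)
ht=plane(T,tc([(70,78),(257,38),(117,292),(302,255)]),.062);hs=plane(S,sc([(397,33),(545,138),(245,178),(383,280)]),.062)
st=plane(T,tc([(223,343)]),.026);ss=plane(S,sc([(271,322)]),.027)
tt=plane(T,tc([(222,514),(294,498)]),.048)
for n,x in zip("bt bs ht hs st ss tt".split(),(bt,bs,ht,hs,st,ss,tt)):print(n,x.round(4).tolist())
for n,C,(r0,c0) in(("top",T,(170,240)),("side",S,(165,285))):
    im=cv2.imread(f"pics/{n}0.png");g=im.max(2)[r0:r0+32,c0:c0+38]
    k,l,s,c=cv2.connectedComponentsWithStats((g<45).astype(np.uint8))
    for i in range(1,k):
        if s[i,4]>30:
            print(n,s[i],c[i]+[c0,r0],plane(C,[c[i]+[c0,r0]],.084).round(4))
# axis
for a,b,nm in((bt,ht,'top'),(bs,hs,'side')):
    print(nm,np.linalg.norm(a[0]-a[1]),[np.degrees(np.arctan2(*(x)[[1,0]])) for x in (h0 for h0 in (b[0]-b[2],b[1]-b[3],(b[0]+b[1]-a[0]-a[1])/2))], np.linalg.norm((b[0]+b[1]-a[0]-a[1])[:2]/2),np.linalg.norm(b[0]-b[1]))
    m=(a[0]+a[1])/2;M=(b[0]+b[1])/2;x=(M-m)[:2];x/=np.linalg.norm(x);print('origin from front',m[:2]+.122*x,'from back',M[:2]-.104*x)
E
```

```text
bt [[0.4363, -0.1013, 0.006], [0.4566, -0.1876, 0.006]]
bs [[0.436, -0.1031, 0.006], [0.457, -0.1891, 0.006]]
ht [[0.6502, -0.0552, 0.062], [0.669, -0.136, 0.062], [0.5578, -0.0772, 0.062], [0.5748, -0.1565, 0.062]]
hs [[0.6528, -0.0568, 0.062], [0.6712, -0.1363, 0.062], [0.5577, -0.0795, 0.062], [0.5756, -0.1517, 0.062]]
st [[0.5372, -0.1231, 0.026]]
ss [[0.5378, -0.1255, 0.027]]
tt [[0.4626, -0.1235, 0.048], [0.4698, -0.1547, 0.048]]
top [ 11  11  15  15 180] [258.11666667 188.02222222] [[ 0.6204 -0.1034  0.084 ]]
top 0.08861464804292418 [np.float64(13.394535559458728), np.float64(12.271709032271007), np.float64(12.912473941803183)] 0.21863422088590473 0.08293639522805807
origin from front [ 0.56539324 -0.11716907] from back [ 0.55821373 -0.11881504]
side 0.08844978795539105 [np.float64(13.408125139847002), np.float64(9.101194631971804), np.float64(12.943452579261033)] 0.22109194648390826 0.08164585978932194
origin from front [ 0.56542664 -0.11877693] from back [ 0.56064329 -0.11987628]
```

Run:
```python
from h import *; from rig import *
P=[]
for n in("top","side"):
    C=get_calibration(n);d=np.load(n+"0.npy")
    v,u=np.mgrid[0:420:2,0:560:2];r=ray(C,np.c_[u.ravel(),v.ravel()]);q=d[0:420:2,0:560:2].ravel();m=q>0
    P.append(C["xyz"]+r[m]*q[m][:,None])
P=np.vstack(P)
print("max z cm; rows y from .75 to -.45, cols x .1...0.95")
xs=np.arange(.1,1,.075);ys=np.arange(.75,-.5,-.075)
print('      ',xs.round(2))
for y in ys:
    print(f"{y:.2f}",[int(100*max(P[(abs(P[:,0]-x)<.0375)&(abs(P[:,1]-y)<.0375),2],default=-.01)) for x in xs])
# cap side check: cylinder top
S=get_calibration("side");im=cv2.imread("pics/side0.png")
g=im.max(2)[165:205,285:325]; m=(g<60).astype(np.uint8)
k,l,s,c=cv2.connectedComponentsWithStats(m);print([(s[i].tolist(),(c[i]+[285,165]).tolist()) for i in range(1,k) if s[i,4]>20])
print(plane(S,[(200+408/4,150+112/4)],.084))
```

```text
max z cm; rows y from .75 to -.45, cols x .1...0.95
       [0.1  0.18 0.25 0.32 0.4  0.47 0.55 0.62 0.7  0.77 0.85 0.92]
0.75 [-1, -1, -79, 0, 6, -1, -1, -1, -1, -1, -1, -1]
0.68 [-79, -25, -25, 0, 6, 6, 0, -1, -1, -1, -1, -1]
0.60 [-78, -25, -25, 1, 6, 6, 5, 1, -1, -1, -1, -1]
0.53 [-25, -25, -25, 1, 1, 0, 0, 6, 2, -1, -1, -1]
0.45 [-25, -25, -25, 1, 1, 0, 0, 2, 1, -1, -1, -1]
0.38 [-25, -25, -25, 0, 1, 1, 0, 9, 10, 7, -1, -1]
0.30 [-25, -25, -26, 0, 1, 6, 5, 9, 19, 20, -1, -1]
0.23 [-77, -69, -78, 0, 5, 6, 6, 9, 20, 30, 30, 0]
0.15 [0, 0, -77, 0, 5, 6, 0, 2, 20, 30, 30, 0]
0.08 [1, 0, -77, 0, 5, 0, 4, 2, 12, 24, 28, 13]
0.00 [3, 0, -77, 2, 2, 1, 0, 0, 0, 17, 28, 13]
-0.07 [3, 0, -77, 0, 2, 2, 6, 8, 6, 3, 33, 28]
-0.15 [0, 0, -78, 0, 1, 5, 6, 8, 6, 28, 37, 37]
-0.22 [-78, -1, -1, 1, 1, 1, 1, 1, 1, 28, 28, 28]
-0.30 [-78, -1, -1, 1, 1, 0, 1, 1, 28, 28, 17, 25]
-0.37 [-78, -1, -1, 0, 0, 2, 2, 2, 28, 1, 1, 0]
-0.45 [-79, -1, -1, 0, 0, 41, 43, 43, 36, 1, 0, 0]
[([11, 15, 13, 9, 77], [301.7792207792208, 184.72727272727272]), ([0, 28, 11, 12, 63], [289.3174603174603, 199.33333333333334])]
[[ 0.62295506 -0.10470997  0.084     ]]
```

View pics/wrist0.png

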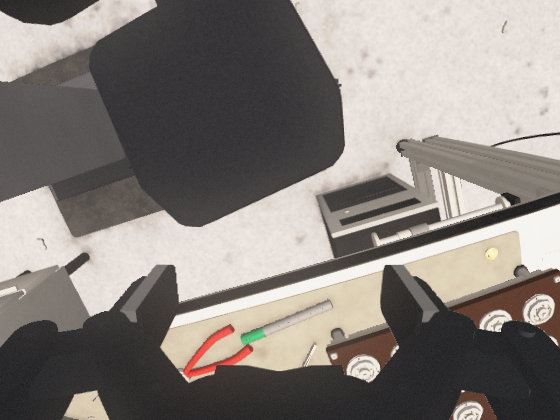

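The path via x≈0.45 is clear at z≈0.25: the lamp is at x>0.65, y>0.05 and the monitor at x>0.73. Estimates: fixture axis about 13°, cap at (0.6215, -0.1045), tab at (0.459, -0.142). I'll move towards it now.

Call:
apply_moves --rows '[0.03,-0.02,0.005,4,1,0.06,-0.045,0.01,8,1,0.09,-0.075,0.01,12,1,0.115,-0.105,0.01,16,1,0.14,-0.135,0.01,20,1,0.16,-0.17,0.01,24,1,0.18,-0.205,0.01,28,1,0.195,-0.24,0.01,30.5,1]'

```text
time_s: 0.82
tcp_pos: [0.3831, 0.3542, 0.2411]
ee_rot: [0.0, -0.116, 0.993, -0.0]
contact_force: [1.1, -0.3, 0.4]
grip_width: -0.0
```

Call:
apply_moves --rows '[0.02,-0.035,0,0,1,0.04,-0.07,0,0,1,0.06,-0.105,0,0,1,0.08,-0.14,0,0,1,0.095,-0.175,0,0,1,0.11,-0.21,0,0,1,0.12,-0.245,0,0,1,0.13,-0.28,0,0,1]'

```text
time_s: 1.48
tcp_pos: [0.5122, 0.0745, 0.2412]
ee_rot: [-0.0, -0.114, 0.993, -0.0]
contact_force: [0.8, -0.2, 0.4]
grip_width: 0.003
```

Run:
```python
from rig import *
s=get_state();print(s['time_s'],s['tcp_pos'],s['ee_rot'],s['contact_force'],s['grip_width'])
```

```text
1.4833 [0.51217986 0.07446306 0.24118465] [-5.28092674e-05 -1.13951751e-01  9.93486282e-01 -5.60347840e-05] [ 0.84139149 -0.20549358  0.44800478] 0.003111922722958334
```

Call:
apply_moves --rows '[0.015,-0.025,-0.005,0,1,0.03,-0.055,-0.015,0,1,0.05,-0.085,-0.025,0,1,0.07,-0.115,-0.035,0,1,0.085,-0.14,-0.05,0,1,0.1,-0.165,-0.065,0,1,0.109,-0.179,-0.08,0,1,0.109,-0.179,-0.08,0,1]'

```text
time_s: 2.15
tcp_pos: [0.6204, -0.1064, 0.1579]
ee_rot: [-0.002, -0.112, 0.994, -0.001]
contact_force: [0.1, -0.2, -0.2]
grip_width: -0.003
```

Run:
```python
from rig import *
from h import *
s=get_state();print(s['time_s'],s['tcp_pos'],s['ee_rot'],s['contact_force'],s['joint_vel'].round(3))
C=get_calibration("wrist");print(C['xyz'],C['rotation']);p,d=camera("wrist");cv2.imwrite("pics/w1.png",p[:,:,::-1]);np.save("w1.npy",d)
p,d=camera("top");cv2.imwrite("pics/t1.png",cv2.resize(p[150:310,210:330,::-1],None,fx=3.7,fy=3.7,interpolation=2))
```

```text
2.15 [ 0.62038742 -0.10638377  0.15786696] [-2.03037585e-03 -1.12064411e-01  9.93698738e-01 -5.13555183e-04] [ 0.08235491 -0.22212789 -0.23803712] [-0.047 -0.061 -0.021  0.021  0.015  0.036 -0.055]
[ 0.55350515 -0.12191786  0.29953899] [0.08570004 0.61730342 0.77467572 0.10709588]
```

View pics/w1.png

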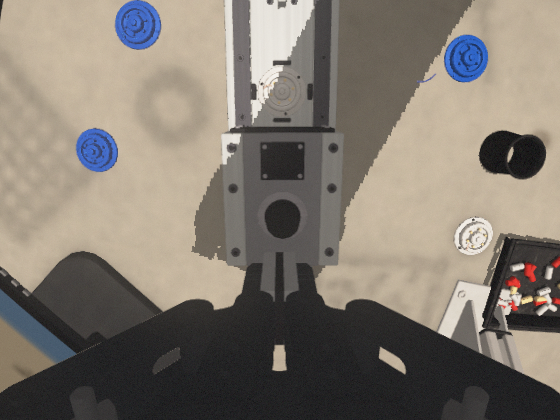

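The wrist view shows the cap at about (282,219), the collar around it, the sensor in its nest at (279,90), and the tips at about (281,260), beyond the cap. I'll get the cap centre from it.

Run:
```python
from rig import *
from h import *
C=get_calibration("wrist");im=cv2.imread("pics/w1.png")
g=im.max(2);m=np.zeros_like(g);m[195:245,258:308]=(g[195:245,258:308]<38)
m=cv2.morphologyEx(m,cv2.MORPH_OPEN,np.ones((3,3),np.uint8))
k,l,s,c=cv2.connectedComponentsWithStats(m)
for i in range(1,k):
    if s[i,4]>100: print(s[i],c[i],plane(C,[c[i]],.084))
P=lambda u,z:plane(C,[u],z)[0].round(4)
print('sensor',P((279,90),.027),'tips',C['xyz'])
# head edges left/right at front & back top
L0,L1,R0,R1=P((223,134),.062),P((222,264),.062),P((343,134),.062),P((341,264),.062)
print(L0,L1,R0,R1,[np.degrees(np.arctan2(*(a-b)[[1,0]])) for a,b in((L1,L0),(R1,R0))],(L0+R0)/2,(L1+R1)/2)
```

```text
sensor [ 0.5388 -0.1222  0.027 ] tips [ 0.55336916 -0.11890074  0.30190166]
[ 0.5771 -0.1524  0.062 ] [ 0.672  -0.1355  0.062 ] [ 0.5587 -0.0729  0.062 ] [ 0.6517 -0.048   0.062 ] [np.float64(10.097504384075274), np.float64(14.988919948386703)] [ 0.5679  -0.11265  0.062  ] [ 0.66185 -0.09175  0.062  ]
```

Run:
```python
from rig import *
from h import *
s=get_state();C=get_calibration("wrist");p,d=camera("wrist");im=p[:,:,::-1].copy();cv2.imwrite("pics/w2.png",im)
print(s['tcp_pos'],s['ee_rot'],C['xyz'],s['contact_force'])
g=im.max(2)
cs=cv2.HoughCircles(cv2.GaussianBlur(g,(3,3),1)[180:260,240:330],cv2.HOUGH_GRADIENT,1,10,param1=80,param2=12,minRadius=13,maxRadius=30)
print(cs[0][:4]+[240,180,0])
print(g[200:240:5,260:306:4])
```

```text
[ 0.62056877 -0.10296154  0.16042024] [-7.98428087e-04 -1.13562926e-01  9.93530483e-01  5.41996526e-05] [ 0.55336916 -0.11890074  0.30190166] [ 1.04506477  0.68171643 -0.0453336 ]
[[276.5        216.5         18.10000038]]
[[102 102  44  39  39  35  38  66 103 104  90  93]
 [105  44  38  39  41  40  44  39  54 105  96  95]
 [ 73  41  40  41  43  40  45  36  37 108 104  94]
 [ 56  44  42  39  43  43  37  43  40 101 101  92]
 [ 91  43  42  46  44  42  38  41  42 102 101  88]
 [104  44  45  41  41  45  43  41  49 101  92  91]
 [ 94  96  45  42  38  41  40  40 102  91  94  93]
 [ 90  94  89  90  47  70  94  94  93  94  91  93]]
```

Run:
```python
from rig import *
from h import *
C=get_calibration("wrist");im=cv2.imread("pics/w2.png");g=im.max(2)
m=np.zeros_like(g);m[190:245,250:306]=(g[190:245,250:306]<60)
k,l,s,c=cv2.connectedComponentsWithStats(m)
for i in range(1,k):
    if s[i,4]>100:
        x,y,w,h,_=s[i]
        print(s[i],c[i],plane(C,[c[i]],.084),'width',np.ptp(plane(C,[(x-.5,y+h/2),(x+w-.5,y+h/2)],.084),axis=0))
print(get_state()['tcp_pos'])
```

```text
[ 260  197   35   39 1059] [277.19074599 215.72332389] [[ 0.61938385 -0.10394828  0.084     ]] width [0.00523089 0.02243168 0.        ]
[ 0.62079491 -0.10214378  0.1612068 ]
```

View pics/w2.png

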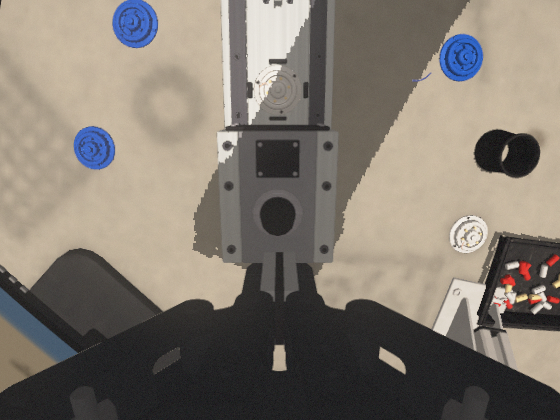

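The cap centre agrees across three views at (0.621, -0.104). Now descend to just above the cap, then probe.

Call:
apply_moves --rows '[0,0,-0.015,0,1,0,-0.001,-0.035,0,1,0,-0.001,-0.05,0,1,0,-0.001,-0.06,0,1,0,-0.001,-0.067,0,1,0,-0.001,-0.07,0,1,0,-0.001,-0.07,0,1,0,-0.001,-0.07,0,1]'

```text
time_s: 2.97
tcp_pos: [0.6213, -0.1035, 0.092]
ee_rot: [0.0, -0.114, 0.993, -0.0]
contact_force: [-0.3, -0.3, 0.2]
grip_width: -0.001
```

Call:
apply_moves --rows '[0,0,-0.001,0,1,0,0,-0.002,0,1,0,0,-0.003,0,1,0,0,-0.004,0,1,0,0,-0.005,0,1,0,0,-0.006,0,1,0,0,-0.006,0,1,0,0,-0.006,0,1]'

```text
time_s: 3.63
tcp_pos: [0.6209, -0.1037, 0.0852]
ee_rot: [-0.0, -0.114, 0.993, -0.0]
contact_force: [-0.5, -0.5, 1.0]
grip_width: 0.0
```

Call:
apply_moves --rows '[0,0,-0.0005,0,1,0,0,-0.001,0,1,0,0,-0.0015,0,1,0,0,-0.002,0,1,0,0,-0.0025,0,1,0,0,-0.003,0,1,0,0,-0.003,0,1,0,0,-0.003,0,1]'

```text
time_s: 4.3
tcp_pos: [0.621, -0.1036, 0.0823]
ee_rot: [0.0, -0.114, 0.993, -0.0]
contact_force: [-0.7, 0.4, 0.9]
grip_width: -0.001
```

Call:
apply_moves --rows '[0,0,-0.0005,0,1,0,0,-0.001,0,1,0,0,-0.0015,0,1,0,0,-0.002,0,1,0,0,-0.002,0,1,0,0,-0.002,0,1,0,0,-0.002,0,1,0,0,-0.002,0,1]'

```text
time_s: 4.97
tcp_pos: [0.621, -0.1036, 0.0803]
ee_rot: [0.0, -0.114, 0.993, -0.0]
contact_force: [-0.1, -0.0, 1.6]
grip_width: -0.002
```

At 3.7 mm deep the force is only 1.6 N, so the cap sinks freely, which suggests the blade is down (latched). I'll go on to find the firm point.

Call:
apply_moves --rows '[0,0,-0.0005,0,1,0,0,-0.001,0,1,0,0,-0.0015,0,1,0,0,-0.002,0,1,0,0,-0.0025,0,1,0,0,-0.003,0,1,0,0,-0.003,0,1,0,0,-0.003,0,1]'

```text
time_s: 5.63
tcp_pos: [0.621, -0.1037, 0.0772]
ee_rot: [0.0, -0.114, 0.993, -0.0]
contact_force: [0.3, 1.4, 2.0]
grip_width: -0.001
```

Call:
apply_moves --rows '[0,0,-0.0005,0,1,0,0,-0.001,0,1,0,0,-0.0015,0,1,0,0,-0.002,0,1,0,0,-0.0025,0,1,0,0,-0.003,0,1,0,0,-0.003,0,1,0,0,-0.003,0,1]'

```text
time_s: 6.3
tcp_pos: [0.6211, -0.1037, 0.0745]
ee_rot: [0.0, -0.114, 0.993, -0.0]
contact_force: [-1.8, 0.2, 6.4]
grip_width: -0.003
```

It turns firm at about 9 mm (6.4 N), so it is latched. Pressing on to the stop will free it.

Call:
apply_moves --rows '[0,0,-0.0005,0,1,0,0,-0.001,0,1,0,0,-0.0015,0,1,0,0,-0.002,0,1,0,0,-0.0025,0,1,0,0,-0.003,0,1,0,0,-0.003,0,1,0,0,-0.003,0,1]'

```text
time_s: 6.97
tcp_pos: [0.6211, -0.1037, 0.0716]
ee_rot: [0.0, -0.114, 0.993, -0.0]
contact_force: [-1.7, -0.6, 7.1]
grip_width: -0.0
```

Call:
apply_moves --rows '[0,0,-0.0003,0,1,0,0,-0.0006,0,1,0,0,-0.0009,0,1,0,0,-0.0012,0,1,0,0,-0.0015,0,1,0,0,-0.0015,0,1,0,0,-0.0015,0,1,0,0,-0.0015,0,1]'

```text
time_s: 7.63
tcp_pos: [0.6211, -0.1037, 0.0703]
ee_rot: [0.0, -0.114, 0.993, -0.0]
contact_force: [-2.6, 1.3, 10.3]
grip_width: -0.0
```

Call:
apply_moves --rows '[0,0,-0.0003,0,1,0,0,-0.0006,0,1,0,0,-0.0009,0,1,0,0,-0.001,0,1,0,0,-0.001,0,1,0,0,-0.001,0,1,0,0,-0.001,0,1,0,0,-0.001,0,1]'

```text
time_s: 8.3
tcp_pos: [0.6211, -0.1037, 0.0695]
ee_rot: [0.0, -0.114, 0.993, -0.0]
contact_force: [-3.4, 0.7, 13.1]
grip_width: 0.003
```

Call:
apply_moves --rows '[0,0,-0.0003,0,1,0,0,-0.0006,0,1,0,0,-0.0008,0,1,0,0,-0.0008,0,1,0,0,-0.0008,0,1,0,0,-0.0008,0,1,0,0,-0.0008,0,1,0,0,-0.0008,0,1]'

```text
time_s: 8.97
tcp_pos: [0.6212, -0.1037, 0.0689]
ee_rot: [0.0, -0.114, 0.993, 0.0]
contact_force: [-6.2, 1.2, 16.6]
grip_width: -0.002
```

Call:
apply_moves --rows '[0,0,0.002,0,1,0,0,0.004,0,1,0,0,0.007,0,1,0,0,0.01,0,1,0,0,0.013,0,1,0,0,0.017,0,1,0,0,0.02,0,1,0,0,0.02,0,1]'

```text
time_s: 9.63
tcp_pos: [0.6211, -0.1036, 0.0885]
ee_rot: [0.0, -0.114, 0.993, -0.0]
contact_force: [0.1, -0.5, -0.5]
grip_width: 0.001
```

Pressed onto the stop and released. A gentle touch will verify that the blade is now up.

Call:
apply_moves --rows '[0,0,-0.002,0,1,0,0,-0.004,0,1,0,0,-0.005,0,1,0,0,-0.006,0,1,0,0,-0.007,0,1,0,0,-0.007,0,1,0,0,-0.007,0,1,0,0,-0.007,0,1]'

```text
time_s: 10.3
tcp_pos: [0.6209, -0.1036, 0.081]
ee_rot: [-0.0, -0.114, 0.993, -0.0]
contact_force: [-2.3, 0.4, 4.8]
grip_width: -0.001
```

4.8 N at 3 mm now, against 1.2 N before, so the blade is up. Next I go to the front of the tab (0.459, -0.1415).

Call:
apply_moves --rows '[0,0,0.025,0,1,-0.01,-0.002,0.05,0,1,-0.045,-0.01,0.055,0,1,-0.08,-0.019,0.055,0,1,-0.115,-0.027,0.055,0,1,-0.15,-0.035,0.055,0,1,-0.175,-0.041,0.05,0,1,-0.187,-0.043,0.04,0,1]'

```text
time_s: 10.97
tcp_pos: [0.4313, -0.1476, 0.1215]
ee_rot: [0.0, -0.113, 0.994, 0.0]
contact_force: [1.3, -0.8, -0.1]
grip_width: -0.001
```

Call:
apply_moves --rows '[0,0,-0.02,0,1,0,0,-0.04,0,1,0,0,-0.06,0,1,0,0,-0.075,0,1,0,0,-0.088,0,1,0,0,-0.09,0,1,0,0,-0.09,0,1,0,0,-0.09,0,1]'

```text
time_s: 11.63
tcp_pos: [0.4342, -0.1468, 0.0315]
ee_rot: [0.0, -0.114, 0.993, -0.0]
contact_force: [0.1, -0.7, 0.3]
grip_width: 0.001
```

Run:
```python
from rig import *
from h import *
s=get_state();print(s['tcp_pos'])
p,d=camera("side");cv2.imwrite("pics/s3.png",cv2.resize(p[150:300,180:340,::-1],None,fx=4,fy=4,interpolation=2))
C=get_calibration("wrist");p,d=camera("wrist");cv2.imwrite("pics/w3.png",p[:,:,::-1])
```

```text
[ 0.43415188 -0.14677573  0.03145755]
```

View pics/s3.png

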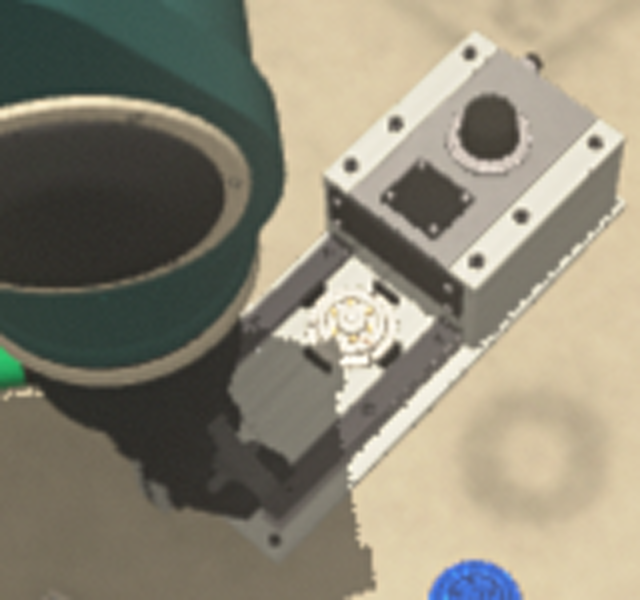

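View pics/w3.png

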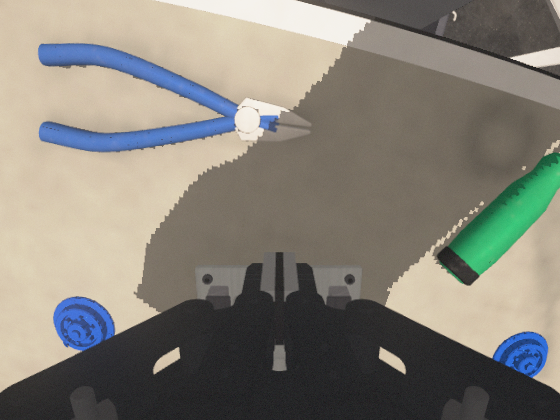

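Fingers are centred before the tab, between the base corners at (208,279) and (350,279), and the sensor is in its nest. Now push along the axis (0.974, 0.226).

Call:
apply_moves --rows '[0.003,0.0007,0,0,1,0.006,0.0014,0,0,1,0.009,0.002,0,0,1,0.012,0.0028,0,0,1,0.014,0.0032,0,0,1,0.016,0.0037,0,0,1,0.018,0.0042,0,0,1,0.02,0.0046,0,0,1]'

```text
time_s: 12.4
tcp_pos: [0.4541, -0.142, 0.0309]
ee_rot: [-0.0, -0.114, 0.993, -0.0]
contact_force: [-0.2, 0.4, -0.1]
grip_width: 0.001
```

Call:
apply_moves --rows '[0.002,0.0005,0,0,1,0.004,0.0009,0,0,1,0.006,0.0014,0,0,1,0.008,0.0018,0,0,1,0.01,0.0023,0,0,1,0.012,0.0028,0,0,1,0.014,0.0032,0,0,1,0.016,0.0037,0,0,1]'

```text
time_s: 13.07
tcp_pos: [0.4701, -0.1383, 0.0309]
ee_rot: [0.0, -0.114, 0.993, -0.0]
contact_force: [-0.6, 0.0, -1.3]
grip_width: -0.0
```

Run:
```python
from rig import *
from h import *
for n,(r,c) in(("side",(150,180)),("top",(150,190))):
    p,d=camera(n);cv2.imwrite(f"pics/{n}4.png",cv2.resize(p[r:r+150,c:c+160,::-1],None,fx=3.5,fy=3.5,interpolation=2))
```

```text
(no output)
```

View pics/side4.png

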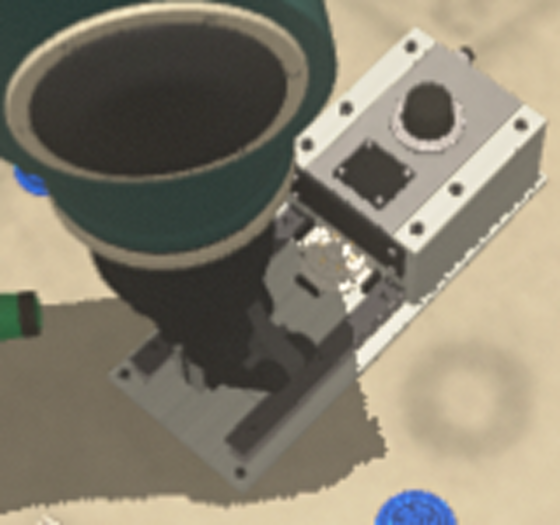

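View pics/top4.png

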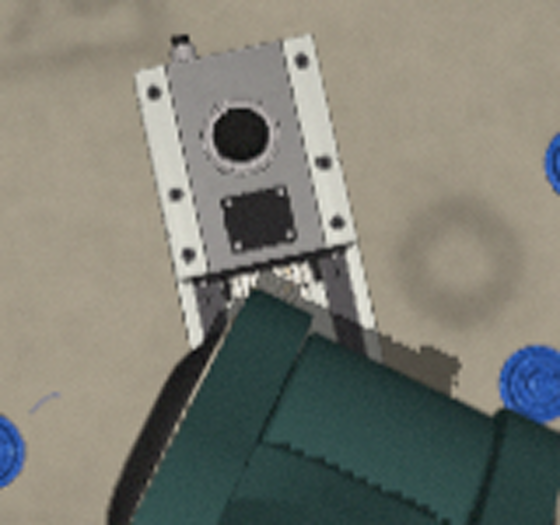

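Run:
```python
from rig import *
from h import *
S=get_calibration("side")
a=plane(S,[(180+333/3.5-.36,150+258/3.5-.36)],.027)[0];b=plane(S,[(200+271/4-.4,150+322/4-.4)],.027)[0]
print(a,b,a-b,np.linalg.norm(a-b),get_state()['contact_force'],get_state()['tcp_pos'])
```

```text
[ 0.55530238 -0.12212828  0.027     ] [ 0.53783329 -0.12539395  0.027     ] [0.01746908 0.00326567 0.        ] 0.017771704994423928 [-0.22402217 -0.34781656  0.22237776] [ 0.47039462 -0.13828009  0.03100303]
```

The carriage has moved about 18–20 mm with the sensor in place. Continue.

Call:
apply_moves --rows '[0.002,0.0005,0,0,1,0.004,0.0009,0,0,1,0.006,0.0014,0,0,1,0.008,0.0018,0,0,1,0.01,0.0023,0,0,1,0.012,0.0028,0,0,1,0.014,0.0032,0,0,1,0.016,0.0037,0,0,1]'

```text
time_s: 13.83
tcp_pos: [0.4861, -0.1346, 0.031]
ee_rot: [0.0, -0.114, 0.993, -0.0]
contact_force: [-0.5, -0.5, -0.7]
grip_width: -0.002
```

Call:
apply_moves --rows '[0.001,0.0002,0,0,1,0.002,0.0005,0,0,1,0.003,0.0007,0,0,1,0.004,0.0009,0,0,1,0.005,0.0012,0,0,1,0.006,0.0014,0,0,1,0.007,0.0016,0,0,1,0.008,0.0018,0,0,1]'

```text
time_s: 14.5
tcp_pos: [0.4941, -0.1328, 0.031]
ee_rot: [0.0, -0.114, 0.993, -0.0]
contact_force: [-0.8, 0.1, 0.6]
grip_width: 0.003
```

Run:
```python
from rig import *
from h import *
p,d=camera("side");cv2.imwrite("pics/side5.png",cv2.resize(p[150:300,200:350,::-1],None,fx=4,fy=4,interpolation=2))
```

```text
(no output)
```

View pics/side5.png

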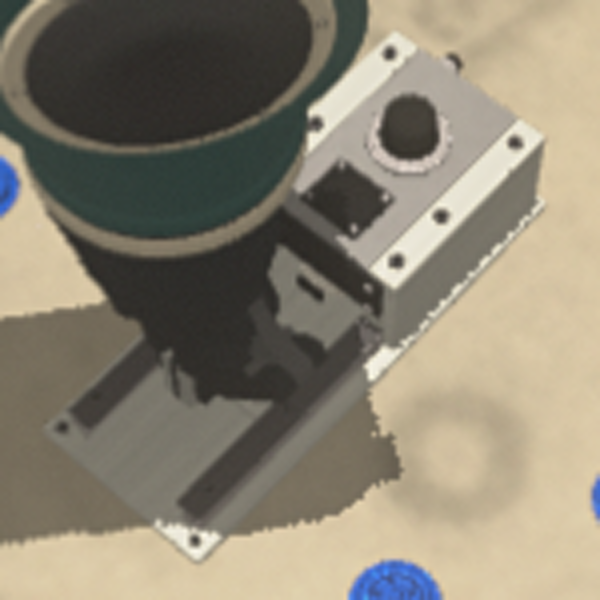

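Call:
apply_moves --rows '[0.001,0.0002,0,0,1,0.002,0.0005,0,0,1,0.003,0.0007,0,0,1,0.003,0.0007,0,0,1,0.003,0.0007,0,0,1,0.003,0.0007,0,0,1,0.003,0.0007,0,0,1,0.003,0.0007,0,0,1]'

```text
time_s: 15.22
tcp_pos: [0.497, -0.1322, 0.031]
ee_rot: [0.0, -0.114, 0.993, -0.0]
contact_force: [0.4, 0.5, 1.0]
grip_width: 0.0
```

Call:
apply_moves --rows '[0.001,0.0002,0,0,1,0.002,0.0005,0,0,1,0.003,0.0007,0,0,1,0.003,0.0007,0,0,1,0.003,0.0007,0,0,1,0.003,0.0007,0,0,1,0.003,0.0007,0,0,1,0.003,0.0007,0,0,1]'

```text
time_s: 15.88
tcp_pos: [0.4999, -0.1315, 0.031]
ee_rot: [0.0, -0.114, 0.993, -0.0]
contact_force: [-1.7, -1.8, -0.0]
grip_width: 0.001
```

Call:
apply_moves --rows '[0.001,0.0002,0,0,1,0.002,0.0005,0,0,1,0.002,0.0005,0,0,1,0.002,0.0005,0,0,1,0.002,0.0005,0,0,1,0.002,0.0005,0,0,1,0.002,0.0005,0,0,1,0.002,0.0005,0,0,1]'

```text
time_s: 16.55
tcp_pos: [0.5019, -0.1309, 0.031]
ee_rot: [0.0, -0.114, 0.993, -0.0]
contact_force: [-0.6, -2.2, 0.4]
grip_width: 0.003
```

Run:
```python
from rig import *
from h import *
f=[]
for i in range(6):
    p,d=camera("side");f.append(get_state()['contact_force'])
print(np.mean(f,0),np.std(f,0))
cv2.imwrite("pics/side6.png",cv2.resize(p[150:300,200:350,::-1],None,fx=4,fy=4,interpolation=2))
```

```text
[-1.66261352 -1.95278405 -0.22675222] [0.56906049 0.4562854  0.57395665]
```

View pics/side6.png

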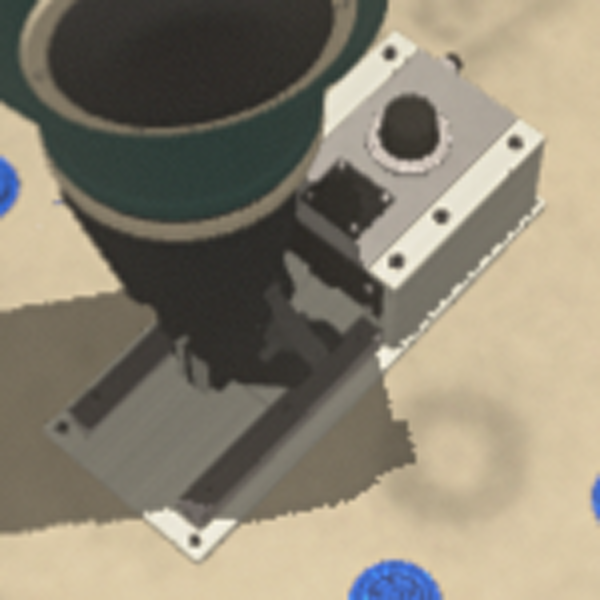

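Call:
apply_moves --rows '[0.0005,0.0001,0,0,1,0.001,0.0002,0,0,1,0.0015,0.0003,0,0,1,0.0015,0.0003,0,0,1,0.0015,0.0003,0,0,1,0.0015,0.0003,0,0,1,0.0015,0.0003,0,0,1,0.0015,0.0003,0,0,1]'

```text
time_s: 17.52
tcp_pos: [0.5033, -0.1307, 0.0309]
ee_rot: [-0.0, -0.114, 0.993, -0.0]
contact_force: [-5.2, -2.1, 1.7]
grip_width: 0.001
```

Run:
```python
from rig import *
from h import *
f=[]
for i in range(5):
    p,d=camera("side");f.append(get_state()['contact_force'])
print(np.mean(f,0),get_state()['tcp_pos'])
```

```text
[-4.46729032 -2.43895854  2.08438653] [ 0.50329241 -0.13065635  0.0309368 ]
```

Force is now about 5 N, so the carriage has passed the springs and reached home. I'll back off gently along the axis and rise.

Call:
apply_moves --rows '[-0.002,-0.0005,0,0,1,-0.004,-0.0009,0,0,1,-0.006,-0.0014,0,0,1,-0.009,-0.002,0,0,1,-0.013,-0.003,0,0,1,-0.018,-0.004,0,0,1,-0.025,-0.006,0,0,1,-0.03,-0.007,0.005,0,1]'

```text
time_s: 18.43
tcp_pos: [0.472, -0.1378, 0.0355]
ee_rot: [-0.001, -0.114, 0.993, 0.0]
contact_force: [-0.5, -0.3, -0.2]
grip_width: -0.002
```

Call:
apply_moves --rows '[-0.002,0,0.02,0,1,-0.002,0,0.055,0,1,-0.002,0,0.09,0,1,0.02,0.005,0.1,0,1,0.05,0.012,0.11,0,1,0.08,0.018,0.12,0,1,0.115,0.026,0.125,0,1,0.148,0.034,0.125,0,1]'

```text
time_s: 19.1
tcp_pos: [0.6232, -0.1035, 0.1629]
ee_rot: [0.001, -0.114, 0.993, -0.0]
contact_force: [0.1, 0.1, 0.5]
grip_width: -0.001
```

Run:
```python
from rig import *
from h import *
for n,(r,c) in(("side",(150,200)),):
    p,d=camera(n);cv2.imwrite(f"pics/{n}7.png",cv2.resize(p[r:r+150,c:c+150,::-1],None,fx=4,fy=4,interpolation=2))
print(get_state()['tcp_pos']);C=get_calibration("wrist");p,d=camera("wrist");cv2.imwrite("pics/w7.png",p[:,:,::-1]);print(C['xyz'],C['rotation'],get_state()['tcp_pos'])
```

```text
[ 0.6277432  -0.10043553  0.16179808]
[ 0.55989929 -0.1168084   0.30294511] [0.08752721 0.61417052 0.77647319 0.11055741] [ 0.62473273 -0.10150839  0.16098028]
```

View pics/side7.png

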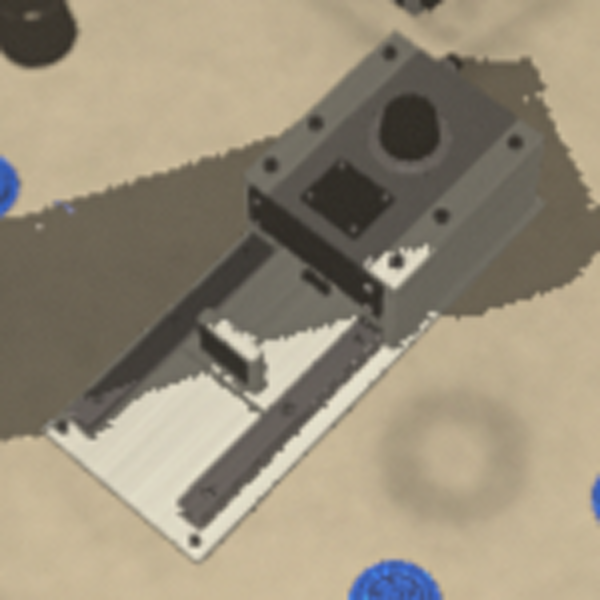

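View pics/w7.png

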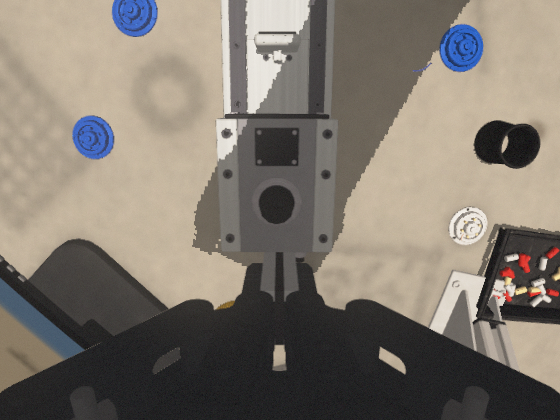

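The sensor is inside the tunnel and the tab stands at wrist (276,40), top-face rows about 33–47. I'll check the tab position.

Run:
```python
from rig import *
from h import *
C=get_calibration("wrist");im=cv2.imread("pics/w7.png")
cv2.imwrite("pics/w7c.png",cv2.resize(im[15:135,215:340],None,fx=5,fy=5,interpolation=2))
g=im.max(2)[:,277];print(g[20:70]);print(get_state()['tcp_pos'],get_state()['time_s'])
S=get_calibration("side");ax=np.array([.9744,.225]);o=np.array([.5626,-.1175])
for u in((198,318),(265,362),(213,312),(262,350)):
    for z in(.048,):
        q=plane(S,[(200+u[0]/4-.4,150+u[1]/4-.4)],z)[0];e=q[:2]-o;print(u,q.round(4),e@ax)
for u in((277,33),(277,47),(277,118)):
    z=.062 if u[1]>100 else .048
    q=plane(C,[u],z)[0];e=q[:2]-o;print(u,q.round(4),e@ax)
```

```text
[225 224 225 225 225 225 225 223 226 225 225 167  75  82 187 211 223 225
 226 229 229 226 219 196 167 124 107 105 108 106 125 199 232 233 234 234
 234 233 233 215 116 109 107 173 227 236 235 235 235 234]
[ 0.62473273 -0.10150839  0.16098028] 19.2
(198, 318) [ 0.5088 -0.116   0.048 ] -0.05207803260456539
(265, 362) [ 0.5196 -0.1483  0.048 ] -0.048828431913872254
(213, 312) [ 0.5153 -0.1173  0.048 ] -0.04601066343790132
(262, 350) [ 0.5217 -0.1432  0.048 ] -0.04562538075527052
(277, 33) [ 0.5084 -0.1307  0.048 ] -0.055828395305781445
(277, 47) [ 0.5172 -0.1286  0.048 ] -0.046780226278770626
(277, 118) [ 0.5632 -0.1177  0.062 ] 0.0005279380108253597
```

View pics/w7c.png

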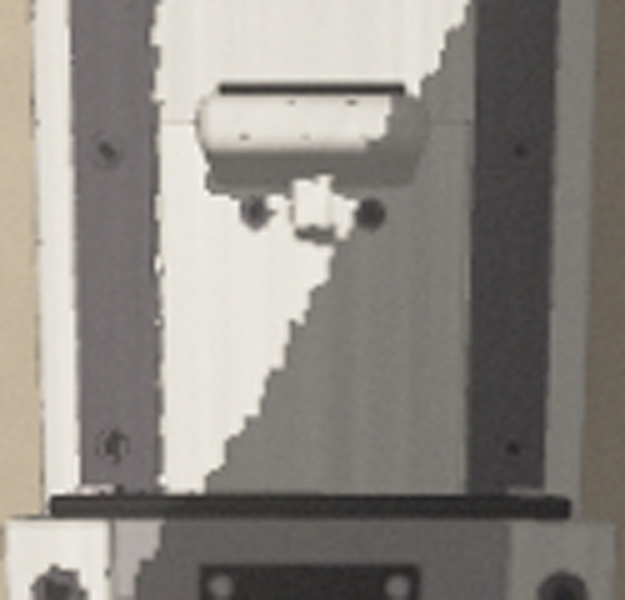

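The tab's front face sits at about -55.5 to -56 mm (expected -56.5 when 5 mm short), so the lock can take it. Now press the cap.

Call:
apply_moves --rows '[0,0,-0.01,0,1,0,0,-0.03,0,1,0,0,-0.045,0,1,0,0,-0.058,0,1,0,0,-0.066,0,1,0,0,-0.072,0,1,0,0,-0.074,0,1,0,0,-0.074,0,1]'

```text
time_s: 19.87
tcp_pos: [0.6213, -0.1038, 0.0869]
ee_rot: [-0.0, -0.114, 0.993, -0.0]
contact_force: [-0.3, 0.0, -0.1]
grip_width: 0.002
```

Call:
apply_moves --rows '[0,0,-0.001,0,1,0,0,-0.002,0,1,0,0,-0.003,0,1,0,0,-0.004,0,1,0,0,-0.005,0,1,0,0,-0.006,0,1,0,0,-0.007,0,1,0,0,-0.007,0,1]'

```text
time_s: 20.53
tcp_pos: [0.6217, -0.1037, 0.0801]
ee_rot: [0.0, -0.114, 0.993, -0.0]
contact_force: [-0.8, -0.8, 5.2]
grip_width: -0.002
```

Call:
apply_moves --rows '[0,0,-0.0005,0,1,0,0,-0.001,0,1,0,0,-0.0015,0,1,0,0,-0.002,0,1,0,0,-0.0025,0,1,0,0,-0.003,0,1,0,0,-0.0035,0,1,0,0,-0.004,0,1]'

```text
time_s: 21.2
tcp_pos: [0.6218, -0.1037, 0.0765]
ee_rot: [0.0, -0.114, 0.993, -0.0]
contact_force: [-2.8, 0.3, 10.2]
grip_width: -0.0
```

Call:
apply_moves --rows '[0,0,-0.0005,0,1,0,0,-0.001,0,1,0,0,-0.0015,0,1,0,0,-0.002,0,1,0,0,-0.0025,0,1,0,0,-0.003,0,1,0,0,-0.0035,0,1,0,0,-0.004,0,1]'

```text
time_s: 21.87
tcp_pos: [0.6218, -0.1037, 0.0724]
ee_rot: [0.0, -0.114, 0.993, -0.0]
contact_force: [-1.8, -0.1, 7.5]
grip_width: 0.002
```

Call:
apply_moves --rows '[0,0,-0.0005,0,1,0,0,-0.001,0,1,0,0,-0.0015,0,1,0,0,-0.002,0,1,0,0,-0.0025,0,1,0,0,-0.003,0,1,0,0,-0.003,0,1,0,0,-0.003,0,1]'

```text
time_s: 22.53
tcp_pos: [0.6218, -0.1037, 0.0697]
ee_rot: [0.0, -0.114, 0.993, -0.0]
contact_force: [-2.8, 0.3, 11.8]
grip_width: 0.001
```

Call:
apply_moves --rows '[0,0,-0.0004,0,1,0,0,-0.0008,0,1,0,0,-0.0011,0,1,0,0,-0.0011,0,1,0,0,-0.0011,0,1,0,0,-0.0011,0,1,0,0,-0.0011,0,1,0,0,-0.0011,0,1]'

```text
time_s: 23.2
tcp_pos: [0.6219, -0.1038, 0.0689]
ee_rot: [0.001, -0.114, 0.993, -0.0]
contact_force: [-4.4, -0.5, 16.8]
grip_width: -0.001
```

Call:
apply_moves --rows '[0,0,0.002,0,1,0,0,0.004,0,1,0,0,0.007,0,1,0,0,0.01,0,1,0,0,0.013,0,1,0,0,0.017,0,1,0,0,0.02,0,1,0,0,0.02,0,1]'

```text
time_s: 23.87
tcp_pos: [0.6216, -0.1037, 0.0884]
ee_rot: [0.0, -0.114, 0.993, -0.0]
contact_force: [0.8, 0.1, 0.7]
grip_width: -0.002
```

Call:
apply_moves --rows '[0,0,-0.002,0,1,0,0,-0.004,0,1,0,0,-0.005,0,1,0,0,-0.006,0,1,0,0,-0.0075,0,1,0,0,-0.008,0,1,0,0,-0.008,0,1,0,0,-0.008,0,1]'

```text
time_s: 24.53
tcp_pos: [0.6214, -0.1036, 0.0798]
ee_rot: [-0.0, -0.114, 0.993, -0.0]
contact_force: [-1.1, 0.5, 0.4]
grip_width: -0.001
```

The touch check gives only about 0.4 N at 4 mm, so the lock is latched with the blade down. Retreat and look.

Call:
apply_moves --rows '[0,0,0.01,0,1,0,0,0.03,0,1,0,0,0.055,0,1,0,0,0.07,0,1,0,0,0.08,0,1,0,0,0.081,0,1,0,0,0.081,0,1,0,0,0.081,0,1]'

```text
time_s: 25.2
tcp_pos: [0.621, -0.1035, 0.16]
ee_rot: [-0.001, -0.114, 0.993, 0.0]
contact_force: [-0.4, 0.2, -0.2]
grip_width: -0.0
```

Run:
```python
from rig import *
from h import *
p,d=camera("side");cv2.imwrite("pics/side8.png",cv2.resize(p[150:300,200:350,::-1],None,fx=4,fy=4,interpolation=2))
s=get_state();C=get_calibration("wrist");p,d=camera("wrist");cv2.imwrite("pics/w8.png",cv2.resize(p[15:135,215:340,::-1],None,fx=5,fy=5,interpolation=2));print(s['tcp_pos'],s['contact_force'])
np.savez("c8",**{k:np.array(v) for k,v in C.items()})
print(p[20:75,277].max(1))
```

```text
[ 0.62092246 -0.10348942  0.15976079] [ 0.0616396  -0.36080964 -0.03272042]
[226 225 226 224 225 225 226 226 225 224 225 226 225 225 224 226 226 226
 226 225 225 225 226 225 225 224 225 225 226 225 191  91  72 118 205 219
 226 226 226 227 224 223 209 192 150 113 104 107 205 231 231 209 204 206
 206]
```

View pics/side8.png

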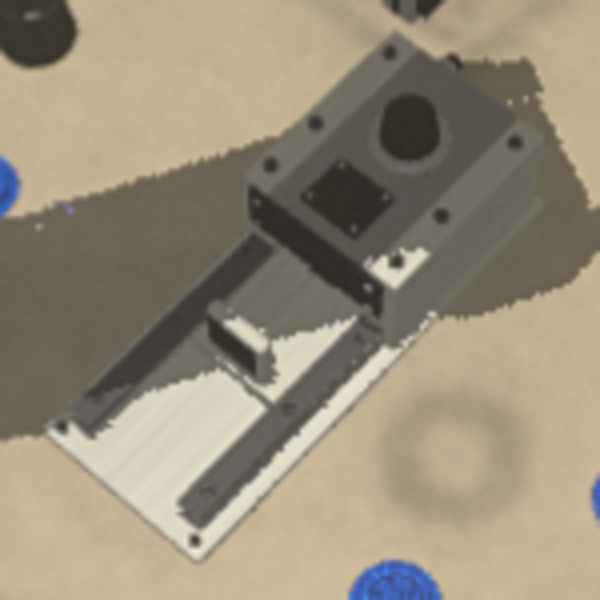

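View pics/w8.png

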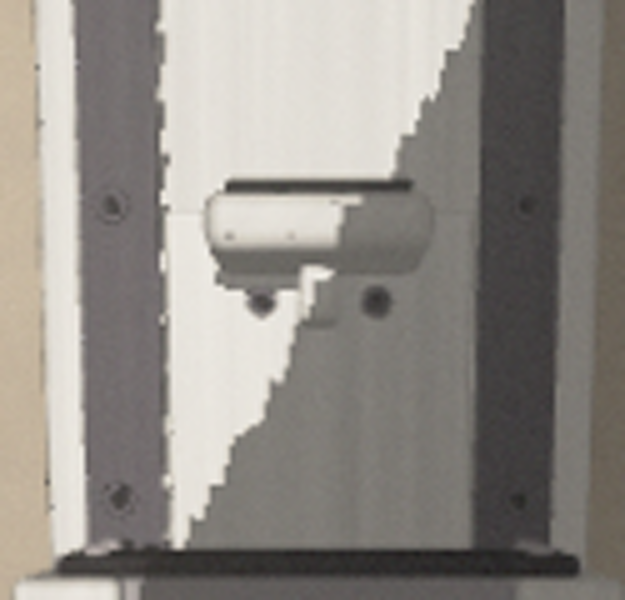

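Run:
```python
from rig import *
from h import *
C=get_calibration("wrist");ax=np.array([.9744,.225]);o=np.array([.5626,-.1175])
for u,z in(((277,53.5),.048),((277,128.5),.062)):
    q=plane(C,[u],z)[0];print(u,q.round(4),(q[:2]-o)@ax)
```

```text
(277, 53.5) [ 0.5172 -0.1294  0.048 ] -0.04692365008473249
(277, 128.5) [ 0.5658 -0.118   0.062 ] 0.0029644060128661814
```

The tab front is 49.9 mm ahead of the head front (49–50.5 expected at home; it was 56.3 before the click). The robot is clear of everything, so I'm handing in.

```bash
python3 -c "
from rig import *
print(sign_off())"
```

```text
the job is handed in; nothing more can be done
None
```

The carriage is at home with the lock's blade down holding it, and I handed the job in at about 25 s with the gripper clear above the cap.

- **Lock state:** The cap sank about 9 mm freely before turning firm, so the lock had been left latched. I pressed it fully to the stop and let go. A light touch then gave 4.8 N at 3 mm, so the blade was up.
- **Carriage:** I pushed it by the tab through the sprung contacts with at most about 5 N. Let go, it settled about 5 mm short.
- **Locking:** I pressed the cap again onto its stop and let go; the highest force was about 17 N.

**Last checks:**
- The cap sank 4 mm with only 0.4 N, so the lock is latched.
- The tab moved in by about 5–6 mm and stands 49.9 mm ahead of the head front, against 49–50.5 mm expected at home. The head edge itself measured about 4 mm off its expected place in that view, so I relied on the relative distance.
- The sensor was lying in its nest when last seen, just before entering the head. Inside the tunnel it could not be seen, so I did not confirm its seating there.

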